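Find the mould that still holds its cast

ROBOT

A 7-joint arm with a two-finger parallel gripper is mounted at the origin on the work surface. World frame = base frame: x ahead of the robot, y to its left, z up, the work surface at z = 0. Lengths are in m, angles in rad, forces in N, time in s.
With the tool pointing down it reaches from about 0.4 to 0.85 m from the base axis. Payload 4.5 kg.
Tool frame: the origin (TCP) lies where the fingers leave the gripper's body, on its centre line; the fingertips stand 64 mm ahead of it and the grasp point (between the pads) lies 45 mm ahead of it; z points along the fingers, y is the direction in which the jaws open and shut (so a half turn about z gives the same grasp; the last joint's range is limited). The gripper opens to 88 mm and grips with 3 to 60 N. Pads are 18 mm wide; open, the fingers measure 123 mm over their backs; the gripper's body (75 mm by 187 mm) begins 45 mm behind the grasp point.
Start: joints at [-1.155, 0.689, -0.195, 1.565, 0.157, 0.902, -0.215], TCP at [0.233, 0.58, 0.303] pointing down, gripper open.
Joint ranges: [-3.01, 3.01], [-0.46, 2.08], [-1.47, 1.51], [0.13, 2.56], [-1, 4.14], [0.04, 2.09], [-2.66, 2.66]. Speed limits (rad/s): [2.57, 2.57, 3.14, 3.14, 3.14, 3.14, 3.14].

INTERFACE

Orientations are given as a unit quaternion [x, y, z, w].
In Python, from plant import monitor, snapshot, workorder, finder gives the robot as it stands.
- The arm moves only by the tool carry_out, never from a script. Its argument "motion" is one flat list of numbers, 6 for each row, row after row: the shift along the tool's x, y, z in cm, then the turn, a rotation vector about the tool's x, y, z in rad. In form: [x, y, z, rx, ry, rz, x, y, z, rx, ry, rz, ...]. A call has 1 to 8 rows; each row shifts and turns the commanded pose from where the row before left it, along the tool's axes as they then stand; what a row does not reach is not made up. A row lasts 1/8 s, in which the tool goes at most 62.5 mm and 10.7 degrees, less where a joint would pass 70% of its speed; a pose out of reach is approached as far as the arm can. A call with a gripper value outside its range is refused whole. "hand" is the finger opening in cm, from 0 to 8.81, set as the call begins (left out, the last holds). The fingers move at their own pace and stop on an object; "grip_force" is the grip in N (left out, the last holds). Time passes only in rows, so rows that do not move let the fingers close. It gives the time, the measured TCP pose, the force and the opening at its end, in the units of the state.
- monitor.get_state(): the state, without advancing time (a new reading comes with each control period).
- snapshot(name): name is "side" or "top" or "wrist"; returns a dict with "frame" (420x560x3 uint8, red, green, blue), "range_z" (420x560 float32, m along the optical axis (not along the pixel's ray), 0 where there is no reading), "fx", "fy", "cx", "cy" (pixels), "D" ([k1, k2, p1, p2, k3] as OpenCV has them; the pictures are not rectified), "rvec" (rotation vector, rad) and "tvec" (3), from world to camera coordinates, as OpenCV has them; the wrist camera has in their place "hand_eye" (4x4, takes a point from camera to tool coordinates, whose origin is the TCP and whose axes are the flange's). Camera axes: x right, y down, z forward; pixel columns grow to the right and rows downward; lengths in m; the calibration is good to about 2 mm. A picture is of the moment at which its call begins: read the wrist's pose just before it.
- workorder.finish_job(): hands the job in, once; it reports no verdict.
Trained networks look in a picture, given as the dict that the camera call returned (one of the last four; its "shot" number tells which), for a name from the list of things; names that differ only in an ending like _2 or _b are one class to them, and where a whole thing is asked for, a point or a joint stands for the part that bears it (a point fixed in the world has none). Each returns a list of dicts, best first, with "p" (0 to 1); they miss things now and then, are a little off and sometimes report something else, mostly with a low value. They report only what shows in the picture. A call takes as long as a camera call.
- finder.masks_of(picture, thing): "pixels" (420x560 bool, what is visible of it) and "extent" ([left, top, right, bottom] in pixels, round what is visible of it).
The state is a dict: "clock": time; "q": joint angles; "qd": joint speeds; "joint_torque": joint torques, N m; "tool_pos": TCP position; "eef_rot": TCP orientation; "contact_force": force on the tool from outside, world axes, zero at the start; "moment": the same for the moment, N m; "opening": opening from 0.0 (shut) to 1.0 (fully open).
Only numpy, scipy, OpenCV 4.12 (cv2) and the standard library are available. Lean on these libraries where they do the work, as an engineer would, in place of code of your own. Each camera call takes 0.05 s, during which the arm holds its last target. There are 200 camera calls.

TASK

One of the two closed plaster moulds on the ware board still has its cast inside and is heavier. Lift the blue-banded mould a few centimetres clear of the board to feel its weight and set it back upright on the board, let go of it, then lift the orange-banded one likewise; finally take the heavier one and hold it up, upright and still, about 10 cm above the middle of the banding wheel, finishing while still holding it there, with the lighter one standing alone on the board and the other things left where they are.

Things in the scene. Friction and masses are not known exactly. Their poses are not given: they have to be found in the camera images.
- mould_blue: closed plaster mould, blue band on its side, blue ring on top: cream round block 80 mm wide, 76 mm high, upright on the board. On its top a grip block 50 mm long (x) by 30 mm thick (y), 38 mm high (top 114 mm above the foot): pinch its 30 mm from above. Origin: centre of underside, z up. 0.2 to 0.6 kg; either may hold the cast, which makes it at least 0.13 kg heavier than the other
- mould_orange: closed plaster mould, orange band on its side, orange ring on top: cream round block 80 mm wide, 76 mm high, upright on the board. On its top a grip block 50 mm long (x) by 30 mm thick (y), 38 mm high (top 114 mm above the foot): pinch its 30 mm from above. Origin: centre of underside, z up. 0.2 to 0.6 kg; either may hold the cast, which makes it at least 0.13 kg heavier than the other
- board: plywood ware board, 200 mm (its x) by 330 mm (its y) and 22 mm thick, fixed on the table, left or right of the middle; origin at the centre of its underside. Both moulds stand on it, one towards each end of its y, with a brush lying between them
- wheel: banding wheel: round aluminium turntable, 180 mm in diameter, on a steel foot, fixed and not turning, on the other side of the table from the board; origin at the centre of its foot, on the table
- wheel_top (a point): centre of the banding wheel's flat upper face, 60 mm above the table
- brush: brush, 150 mm long and at most about 25 mm high, lying on the board between the moulds; a bystander, leave it alone
- open_mould: small open plaster mould, 84 mm in diameter, 65 mm high, beyond the board and wheel; origin at the centre of its underside; a bystander, leave it alone
- slip_jug: white jug, 90 mm in diameter, 110 mm high, beyond the board or wheel; origin at the centre of its underside; a bystander, leave it alone
- soap: green bottle, 60 mm in diameter, 160 mm high, beyond the board or wheel; origin at the centre of its underside; a bystander, leave it alone
- glaze_jar: amber jar, 70 mm in diameter, 80 mm high, at one side; origin at the centre of its underside; a bystander, leave it alone
- bowl: blue bowl, 100 mm in diameter, 45 mm high, at one side; origin at the centre of its underside; a bystander, leave it alone
- scraper: spatula-shaped scraper, 150 mm long, lying on the table at the left side; a bystander, leave it alone

How it is judged:
On the way, in this order (a step that is already met when the one before it is completed fails the run):
1. the blue-banded mould is lifted clear of the board by the gripper, the other standing on the board (z of mould_blue in the frame of board above 0.037 m and contact force between mould_blue and board below 0.05 N and contact force between mould_blue and the fingers above 1 N and contact force between mould_orange and board above 1 N and angle between mould_orange's own z axis and vertical below 0.1 rad), for 0.2 s.
2. the blue-banded mould stands on the board again and is let go (contact force between mould_blue and board above 1 N and angle between mould_blue's own z axis and vertical below 0.1 rad and contact force between mould_blue and the fingers below 0.05 N), for 0.2 s.
3. the orange-banded mould is lifted clear of the board by the gripper, the blue one standing on the board (z of mould_orange in the frame of board above 0.037 m and contact force between mould_orange and board below 0.05 N and contact force between mould_orange and the fingers above 1 N and contact force between mould_blue and board above 1 N and angle between mould_blue's own z axis and vertical below 0.1 rad), for 0.2 s.
At the end, for the whole second after the job is handed in: Heavier mould held by the fingers alone, still, upright within 0.2 rad, underside 40 to 180 mm above the wheel's face, axis within 40 mm of its centre; lighter mould at rest on the board, upright within 0.1 rad, untouched, pressing on it with no more than its weight (under 3.68 N) (((horizontal distance between mould_blue and wheel_top below 0.04 m and z of mould_blue in the frame of wheel_top between 0.04 and 0.18 m and angle between mould_blue's own z axis and vertical below 0.2 rad and linear speed of mould_blue below 0.03 m/s and contact force between mould_blue and the fingers above 1 N and contact force between mould_blue and wheel below 0.05 N and contact force between mould_blue and board below 0.05 N and contact force between mould_blue and mould_orange below 0.05 N and contact force between mould_orange and board between 1 and 3.68 N and contact force between mould_orange and the fingers below 0.05 N and linear speed of mould_orange below 0.02 m/s and angle between mould_orange's own z axis and vertical below 0.1 rad) or (horizontal distance between mould_orange and wheel_top below 0.04 m and z of mould_orange in the frame of wheel_top between 0.04 and 0.18 m and angle between mould_orange's own z axis and vertical below 0.2 rad and linear speed of mould_orange below 0.03 m/s and contact force between mould_orange and the fingers above 1 N and contact force between mould_orange and wheel below 0.05 N and contact force between mould_orange and board below 0.05 N and contact force between mould_orange and mould_blue below 0.05 N and contact force between mould_blue and board between 1 and 3.68 N and contact force between mould_blue and the fingers below 0.05 N and linear speed of mould_blue below 0.02 m/s and angle between mould_blue's own z axis and vertical below 0.1 rad))); the arm keeps its last pose, push and grip.
It fails at once if a bystander (brush, open mould, jug, bottle, jar, bowl or scraper) is moved by more than 30 mm (distance of any of brush, open_mould, slip_jug, soap, glaze_jar, bowl, scraper from where it was at the start of the episode above 0.03 m).
It fails at once if a mould is tipped by more than 0.6 rad (angle between any of mould_blue, mould_orange's own z axis and vertical above 0.6 rad).
It also fails if it takes over 72 s, if anything falls off the work surface, if the arm or the gripper's body presses on something with over 40 N, if the wrist force passes 120 N, or if a joint passes its speed limit or range.

## Working session

There is one attempt and no reset: what is moved stays moved. The work goes in short steps, Python scripts to look and compute and a tool call to move; the robot and the scene stay as the last step left them, time stands still between calls to the robot, and variables do not carry over. Pictures are saved under pics/ and viewed, about 8 in all and at most 12, crops included, and the job is handed in when it is done.

Besides the shell and the picture viewer there is one more tool, called after "Emit:" by a JSON object that holds its "api" and its "payload", one argument or row to a line. carry_out: Moves the arm, as the interface text tells. Its arguments: {"type":"object","properties":{"motion":{"type":"array"},"hand":{"type":"number"},"grip_force":{"type":"number"}},"required":["motion"]}

```bash
mkdir -p pics; ls; cat > h.py <<'E'
import numpy as np, cv2
from plant import monitor, snapshot, workorder, finder
from scipy.spatial.transform import Rotation as R
def cloud(p, mask, st=None):
    v,u=np.nonzero(mask&(p["range_z"]>0)); z=p["range_z"][v,u]
    K=np.array([[p["fx"],0,p["cx"]],[0,p["fy"],p["cy"]],[0,0,1.]])
    n=cv2.undistortPoints(np.c_[u,v].astype(np.float64)[:,None],K,np.array(p["D"]))[:,0]
    c=np.c_[n*z[:,None],z]
    if "rvec" in p:
        M=cv2.Rodrigues(np.array(p["rvec"],float))[0]; return (c-np.array(p["tvec"]).ravel())@M
    H=np.array(p["hand_eye"]); c=c@H[:3,:3].T+H[:3,3]
    return R.from_quat(st["eef_rot"]).apply(c)+st["tool_pos"]
def save(p,n): cv2.imwrite(f"pics/{n}.png",p["frame"][:,:,::-1])
E
python3 - <<'E'
from h import *
s=monitor.get_state(); print({k:np.round(v,3).tolist() for k,v in s.items()})
print(R.from_quat(s["eef_rot"]).as_matrix().round(3))
for n in("top","side"):
    p=snapshot(n); save(p,n+"0")
    for t in("mould_blue","mould_orange","board","wheel","brush","open_mould","slip_jug","soap","glaze_jar","bowl"):
        for m in finder.masks_of(p,t)[:2]:
            c=cloud(p,m["pixels"])
            if len(c)==0: continue
            zt=np.percentile(c[:,2],98); top=c[c[:,2]>zt-.008]
            print(n,t,round(m["p"],2),m["extent"],"med",np.median(c,0).round(3),"top",top.mean(0).round(3),"zmax",round(zt,3),"bbox",np.percentile(c,[1,99],axis=0).round(3).tolist())
E
```

```text
pics
{'clock': 0.0, 'q': [-1.155, 0.69, -0.195, 1.566, 0.157, 0.902, -0.215], 'qd': [0.001, -0.0, 0.002, -0.001, 0.0, -0.0, 0.001], 'joint_torque': [0.0, -52.755, -1.267, -15.343, -0.053, 0.006, 0.0], 'tool_pos': [0.233, 0.579, 0.302], 'eef_rot': [0.19, 0.982, -0.001, -0.0], 'contact_force': [-0.326, 0.405, 0.508], 'moment': [0.032, -0.016, -0.012], 'opening': 0.997}
[[-0.928  0.372 -0.001]
 [ 0.372  0.928 -0.002]
 [-0.    -0.002 -1.   ]]
top mould_blue 0.8 [168.8, 212.8, 197.0, 236.3] med [0.551 0.293 0.099] top [0.553 0.303 0.136] zmax 0.139 bbox [[0.515, 0.265, 0.029], [0.589, 0.34, 0.14]]
top mould_orange 0.96 [231.9, 219.9, 258.1, 241.0] med [0.536 0.105 0.1  ] top [0.537 0.11  0.136] zmax 0.139 bbox [[0.501, 0.07, 0.02], [0.572, 0.147, 0.14]]
top mould_orange 0.62 [419.2, 222.1, 449.4, 244.1] med [ 0.538 -0.499  0.077] top [ 0.541 -0.512  0.08 ] zmax 0.084 bbox [[0.507, -0.54, 0.002], [0.572, -0.477, 0.085]]
top board 0.91 [163.4, 203.7, 269.8, 267.7] med [0.503 0.19  0.022] top [0.519 0.199 0.023] zmax 0.028 bbox [[0.425, 0.042, 0.015], [0.627, 0.368, 0.029]]
top board 0.37 [3
[... 2010 characters left out ...]
.066 bbox [[0.678, -0.062, 0.002], [0.752, 0.008, 0.067]]
side slip_jug 0.64 [344.3, 219.5, 394.4, 276.1] med [ 0.732 -0.204  0.067] top [ 0.741 -0.198  0.107] zmax 0.11 bbox [[0.692, -0.242, -0.003], [0.808, -0.072, 0.11]]
side soap 0.78 [299.2, 138.0, 312.9, 190.5] med [0.726 0.178 0.078] top [0.734 0.192 0.156] zmax 0.157 bbox [[0.705, 0.165, 0.001], [0.773, 0.334, 0.158]]
side glaze_jar 0.49 [320.1, 196.6, 347.0, 235.2] med [ 0.711 -0.038  0.044] top [ 0.717 -0.024  0.064] zmax 0.066 bbox [[0.678, -0.062, -0.002], [0.786, 0.091, 0.067]]
side bowl 0.59 [205.0, 138.2, 232.2, 156.1] med [0.53  0.525 0.027] top [0.529 0.501 0.04 ] zmax 0.043 bbox [[0.482, 0.457, -0.0], [0.574, 0.552, 0.044]]
```

```bash
python3 - <<'E'
from h import *
p=snapshot("top")
for t in("mould_blue","mould_orange"):
    c=cloud(p,finder.masks_of(p,t)[0]["pixels"]); top=c[c[:,2]>.128]
    print(t,len(top),cv2.minAreaRect((top[:,:2]*1000).astype(np.float32)))
cv2.imwrite("pics/a.png",cv2.resize(p["frame"][130:310,90:470,::-1],None,fx=2,fy=2,interpolation=cv2.INTER_CUBIC))
E
```

```text
mould_blue 168 ((553.4570922851562, 303.6427307128906), (30.80535316467285, 49.895408630371094), 71.36730194091797)
mould_orange 166 ((536.7041625976562, 110.58139038085938), (50.07823944091797, 30.021251678466797), 34.929656982421875)
```

View pics/a.png

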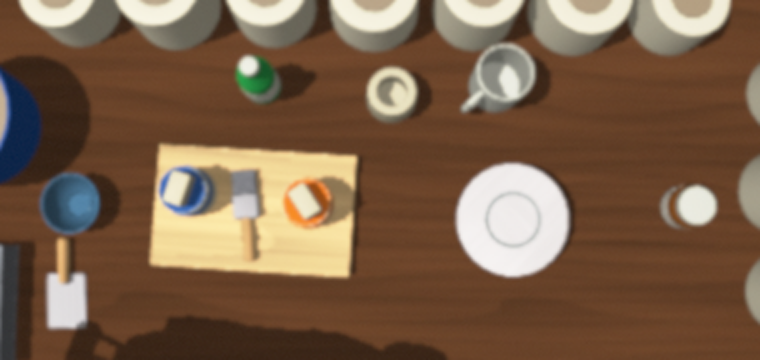

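Emit:
{"api": "carry_out", "payload": {
  "motion": [-4,-1.4,0,0,0,0,-5,-1.7,0,0,0,0,-6,-2.1,0,0,0,0,-6,-2.1,0,0,0,0,-6,-2.1,0,0,0,0,-6,-2.1,0,0,0,-0.056,-4,-1.4,0,0,0,0,-2.9,-0.9,0,0,0,0],
  "hand": 8.8,
  "grip_force": 30
}}

```text
clock: 2.25
tool_pos: [0.553, 0.3069, 0.3027]
eef_rot: [0.164, 0.987, -0.0, 0.0]
contact_force: [0.3, 0.1, 0.1]
opening: 0.994
```

Emit:
{"api": "carry_out", "payload": {
  "motion": [0,0,0,0,0,0,0,0,0,0,0,0]
}}

```text
clock: 2.5
tool_pos: [0.5498, 0.3106, 0.3027]
eef_rot: [0.161, 0.987, 0.0, -0.001]
contact_force: [0.3, 1.2, 0.6]
opening: 1.002
```

```bash
cat > look.py <<'E'
from h import *
import sys
def look(name,t,view=False):
    s=monitor.get_state(); p=snapshot("wrist"); 
    if view: save(p,name)
    Rm=R.from_quat(s["eef_rot"]).as_matrix()
    print("tcp",s["tool_pos"],"F",np.round(s["contact_force"],2),"tilt",Rm[:,2].round(3),"y ang",np.degrees(np.arctan2(Rm[1,1],Rm[0,1])).round(1), "clock",s["clock"])
    for m in finder.masks_of(p,t)[:2]:
        c=cloud(p,m["pixels"],s); top=c[(c[:,2]>np.percentile(c[:,2],97)-.01)]
        (cx,cy),(w,h),a=cv2.minAreaRect((top[:,:2]*1000).astype(np.float32))
        thin=a if w<h else a+90
        d=Rm.T@(np.array([cx/1000,cy/1000,np.median(top[:,2])])-s["tool_pos"])
        print(t,round(m["p"],2),"rect",cx,cy,w,h,"thin",thin,"z",np.median(top[:,2]),"zmin",c[:,2].min(),"in tool cm",(d*100).round(2))
if __name__=="__main__": look(sys.argv[1],sys.argv[2],True)
E
python3 look.py w1 mould_blue
```

```text
tcp [0.54978417 0.31060423 0.30267465] F [0.27 1.15 0.57] tilt [-0.001  0.001 -1.   ] y ang 71.4 clock 2.5
mould_blue 0.89 rect 552.4741821289062 305.717529296875 29.70346450805664 49.33112716674805 thin 71.84508514404297 z 0.13609597773180024 zmin 0.0202158348706728 in tool cm [-0.44 -0.39 16.66]
```

View pics/w1.png

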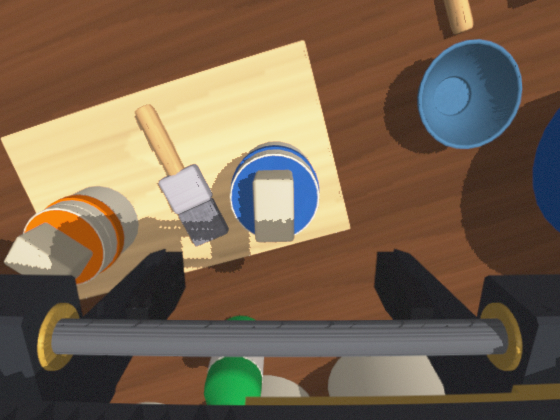

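Emit:
{"api": "carry_out", "payload": {
  "motion": [-0.5,-0.45,1.5,0,0,0,0,0,3,0,0,0,0,0,3,0,0,0,0,0,3,0,0,0,0,0,2,0,0,0,0,0,1,0,0,0,0,0,0,0,0,0,0,0,0,0,0,0]
}}

```text
clock: 3.6
tool_pos: [0.5547, 0.3038, 0.1685]
eef_rot: [0.162, 0.987, 0.001, 0.001]
contact_force: [0.5, -0.5, 0.5]
opening: 1.004
```

Emit:
{"api": "carry_out", "payload": {
  "motion": [0,0,0,0,0,0,0,0,0,0,0,0,0,0,0,0,0,0,0,0,0,0,0,0,0,0,0,0,0,0,0,0,0,0,0,0],
  "hand": 1.5,
  "grip_force": 30
}}

```text
clock: 4.35
tool_pos: [0.5546, 0.3038, 0.1678]
eef_rot: [0.162, 0.987, 0.001, 0.0]
contact_force: [1.1, 3.0, -0.1]
opening: 0.342
```

Emit:
{"api": "carry_out", "payload": {
  "motion": [0,0,-0.5,0,0,0,0,0,-1.2,0,0,0,0,0,-1.3,0,0,0,0,0,-1,0,0,0,0,0,0,0,0,0,0,0,0,0,0,0,0,0,0,0,0,0,0,0,0,0,0,0]
}}

```text
clock: 5.35
tool_pos: [0.5542, 0.3033, 0.2073]
eef_rot: [0.162, 0.987, -0.0, -0.0]
contact_force: [-0.4, -0.2, -4.4]
opening: 0.341
```

```bash
cat > weigh.py <<'E'
from h import *
F=[];T=[]
for i in range(6):
    s=monitor.get_state(); F.append(s["contact_force"]); T.append(s["joint_torque"]); snapshot("wrist")
print(s["tool_pos"],s["opening"],np.mean(F,0).round(2),np.std(F,0).round(2),np.mean(T,0).round(3))
E
python3 weigh.py
```

```text
[0.55432032 0.30343007 0.20762814] 0.3418290371317027 [ 0.13 -0.32 -4.81] [0.46 0.36 0.55] [ 4.0000e-03 -5.8599e+01 -2.0590e+00 -1.3762e+01 -3.7000e-02  5.5000e-02
  0.0000e+00]
```

Emit:
{"api": "carry_out", "payload": {
  "motion": [0,0,1,0,0,0,0,0,1.3,0,0,0,0,0,1,0,0,0,0,0,0.4,0,0,0,0,0,0.2,0,0,0,0,0,0.1,0,0,0,0,0,0,0,0,0,0,0,0,0,0,0]
}}

```text
clock: 6.65
tool_pos: [0.5545, 0.3035, 0.168]
eef_rot: [0.162, 0.987, 0.0, 0.0]
contact_force: [0.5, 0.2, -5.4]
opening: 0.338
```

Emit:
{"api": "carry_out", "payload": {
  "motion": [0,0,0,0,0,0,0,0,0,0,0,0,0,0,0,0,0,0,0,0,0,0,0,0,0,0,0,0,0,0,0,0,0,0,0,0],
  "hand": 8.8
}}

```text
clock: 7.4
tool_pos: [0.5544, 0.3034, 0.1677]
eef_rot: [0.162, 0.987, 0.0, 0.0]
contact_force: [0.5, -1.3, -0.8]
opening: 0.985
```

```bash
python3 weigh.py
```

```text
[0.55436181 0.30344318 0.16771899] 0.9953542639954538 [ 0.12  0.04 -0.39] [0.45 0.7  0.34] [ 0.0000e+00 -5.6538e+01 -1.7190e+00 -1.1514e+01 -3.1000e-02  4.7000e-02
  0.0000e+00]
```

Emit:
{"api": "carry_out", "payload": {
  "motion": [0,0,-2,0,0,0,0,0,-4,0,0,0,0,0,-4,0,0,0,-0.5,-2,-3,0,0,0,-1.1,-4.5,0,0,0,0,-1.1,-5,0,0,0,0,-1.1,-4.5,0,0,0,0,-0.7,-3,0,0,0,0]
}}

```text
clock: 8.7
tool_pos: [0.5359, 0.1062, 0.2978]
eef_rot: [0.163, 0.987, -0.001, 0.0]
contact_force: [1.0, 0.5, -0.7]
opening: 0.996
```

Emit:
{"api": "carry_out", "payload": {
  "motion": [0,0,0,0,0,-0.1,0,0,0,0,0,-0.17,0,0,0,0,0,-0.17,0,0,0,0,0,-0.17,0,0,0,0,0,-0.17,0,0,0,0,0,-0.157,0,0,0,0,0,0,0,0,0,0,0,0]
}}

```text
clock: 9.7
tool_pos: [0.5362, 0.1089, 0.2977]
eef_rot: [-0.3, 0.954, -0.0, 0.0]
contact_force: [1.0, 0.1, 0.6]
opening: 0.999
```

```bash
python3 look.py w2 mould_orange; python3 - <<'E'
from h import *
print(monitor.get_state()["q"])
p=snapshot("top")
c=cloud(p,finder.masks_of(p,"mould_blue")[0]["pixels"]); top=c[c[:,2]>.128]
print(len(top),cv2.minAreaRect((top[:,:2]*1000).astype(np.float32)), c[:,2].max())
E
```

```text
tcp [0.5361659  0.10893304 0.29773316] F [0.96 0.08 0.65] tilt [ 0. -0. -1.] y ang 124.9 clock 9.7
mould_orange 0.79 rect 536.4161987304688 110.91093444824219 50.4230842590332 30.03678321838379 thin 124.47613906860352 z 0.13615749114268058 zmin 0.02115346393993167 in tool cm [-0.13  0.15 16.16]
[ 0.04960852  0.63633688 -0.55633551  1.79696526  0.43789933  0.83368841
  1.46142579]
171 ((553.037841796875, 302.9983215332031), (31.340892791748047, 50.397125244140625), 70.02796173095703) 0.14154027424742277
```

View pics/w2.png

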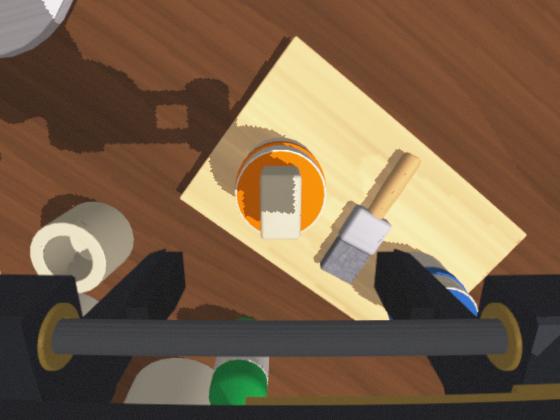

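Emit:
{"api": "carry_out", "payload": {
  "motion": [-0.1,0.15,1.5,0,0,0,0,0,3,0,0,0,0,0,3,0,0,0,0,0,3,0,0,0,0,0,1.7,0,0,0,0,0,0.8,0,0,0,0,0,0,0,0,0,0,0,0,0,0,0]
}}

```text
clock: 10.9
tool_pos: [0.5366, 0.111, 0.1685]
eef_rot: [-0.301, 0.954, 0.0, 0.001]
contact_force: [0.5, -0.7, 1.1]
opening: 1.001
```

Emit:
{"api": "carry_out", "payload": {
  "motion": [0,0,0,0,0,0,0,0,0,0,0,0,0,0,0,0,0,0,0,0,0,0,0,0,0,0,0,0,0,0,0,0,0,0,0,0],
  "hand": 1.5
}}

```text
clock: 11.65
tool_pos: [0.5362, 0.1107, 0.1677]
eef_rot: [-0.301, 0.954, -0.0, 0.0]
contact_force: [2.0, -1.6, 1.4]
opening: 0.343
```

Emit:
{"api": "carry_out", "payload": {
  "motion": [0,0,-0.5,0,0,0,0,0,-1.2,0,0,0,0,0,-1.3,0,0,0,0,0,-1,0,0,0,0,0,0,0,0,0,0,0,0,0,0,0,0,0,0,0,0,0,0,0,0,0,0,0]
}}

```text
clock: 12.65
tool_pos: [0.536, 0.1108, 0.2074]
eef_rot: [-0.301, 0.954, 0.0, -0.0]
contact_force: [-0.7, -0.2, -3.3]
opening: 0.338
```

```bash
python3 weigh.py
```

```text
[0.53608804 0.11084391 0.20761527] 0.34306030207447175 [-0.3  -0.26 -2.93] [0.37 0.58 0.41] [ 7.0000e-03 -5.0668e+01 -4.8710e+00 -1.0436e+01  7.0000e-03  8.2000e-02
 -0.0000e+00]
```

Blue weighs about 4.5–4.8 N and orange about 2.9 N, so blue is the heavier. I'll set orange back down.

Emit:
{"api": "carry_out", "payload": {
  "motion": [0,0,1,0,0,0,0,0,1.3,0,0,0,0,0,1,0,0,0,0,0,0.4,0,0,0,0,0,0.2,0,0,0,0,0,0.1,0,0,0,0,0,0,0,0,0,0,0,0,0,0,0]
}}

```text
clock: 13.95
tool_pos: [0.5363, 0.1109, 0.168]
eef_rot: [-0.301, 0.954, 0.0, 0.0]
contact_force: [0.1, -0.2, -2.9]
opening: 0.337
```

Emit:
{"api": "carry_out", "payload": {
  "motion": [0,0,0,0,0,0,0,0,0,0,0,0,0,0,0,0,0,0,0,0,0,0,0,0,0,0,0,0,0,0,0,0,0,0,0,0],
  "hand": 8.8
}}

```text
clock: 14.7
tool_pos: [0.5361, 0.1108, 0.1677]
eef_rot: [-0.301, 0.954, 0.0, 0.0]
contact_force: [0.3, -0.5, 0.4]
opening: 0.989
```

```bash
python3 weigh.py
```

```text
[0.53611638 0.11082586 0.16771253] 0.9956297115032119 [ 0.3  -0.17 -0.07] [0.49 0.44 0.41] [-0.0000e+00 -5.0376e+01 -4.1890e+00 -8.4310e+00  4.0000e-03  7.9000e-02
  0.0000e+00]
```

Now go up, turn back +0.937, and move to blue (tool x +4.5, y +19 along blue's tool axes).

Emit:
{"api": "carry_out", "payload": {
  "motion": [0,0,-2,0,0,0,0,0,-4,0,0,0,0,0,-4,0,0,0.157,0,0,-3,0,0,0.17,0,0,0,0,0,0.17,0,0,0,0,0,0.17,0,0,0,0,0,0.17,0,0,0,0,0,0.1]
}}

```text
clock: 16.0
tool_pos: [0.536, 0.1109, 0.2978]
eef_rot: [0.164, 0.986, -0.0, -0.0]
contact_force: [-0.6, 0.6, -0.3]
opening: 1.001
```

Emit:
{"api": "carry_out", "payload": {
  "motion": [0.5,2,0,0,0,0,1,4.5,0,0,0,0,1.1,5,0,0,0,0,1.1,4.5,0,0,0,0,0.7,3,0,0,0,0,0,0,0,0,0,0,0,0,0,0,0,0,0,0,0,0,0,0]
}}

```text
clock: 17.0
tool_pos: [0.5556, 0.303, 0.2977]
eef_rot: [0.163, 0.987, -0.001, 0.0]
contact_force: [0.2, -1.1, 0.2]
opening: 0.996
```

```bash
python3 look.py w3 mould_blue; python3 - <<'E'
from h import *
p=snapshot("side")
for t in("mould_blue","mould_orange","wheel"):
    c=cloud(p,finder.masks_of(p,t)[0]["pixels"])
    if t!="wheel":
        top=c[c[:,2]>.128];print(t,len(top),cv2.minAreaRect((top[:,:2]*1000).astype(np.float32)), c[:,2].max())
    else:
        top=c[abs(c[:,2]-.06)<.005]; print(t,cv2.minEnclosingCircle((top[:,:2]*1000).astype(np.float32)))
E
```

```text
tcp [0.5556074  0.30295246 0.29769732] F [ 0.16 -1.1   0.21] tilt [-0.    -0.001 -1.   ] y ang 71.2 clock 17.0
mould_blue 0.66 rect 552.8737182617188 305.10198974609375 29.995075225830078 49.98300552368164 thin 72.66720581054688 z 0.13615372268989 zmin 0.020978086851420996 in tool cm [ 0.33  0.14 16.15]
mould_blue 88 ((549.390625, 300.7296142578125), (34.564453125, 48.738426208496094), 74.86931610107422) 0.1383490681953865
mould_orange 131 ((534.1353149414062, 109.29496002197266), (48.26751708984375, 32.679805755615234), 36.19972610473633) 0.1387710315916259
wheel ((514.494873046875, -216.4301300048828), 91.6744155883789)
```

Emit:
{"api": "carry_out", "payload": {
  "motion": [0.2,0.1,1.5,0,0,0,0,0,3,0,0,0,0,0,3,0,0,0,0,0,3,0,0,0,0,0,1.7,0,0,0,0,0,0.8,0,0,0,0,0,0,0,0,0,0,0,0,0,0,0]
}}

```text
clock: 18.3
tool_pos: [0.5542, 0.3069, 0.1687]
eef_rot: [0.162, 0.987, 0.001, 0.001]
contact_force: [0.1, -0.2, 0.1]
opening: 0.998
```

Emit:
{"api": "carry_out", "payload": {
  "motion": [0,0,0,0,0,0,0,0,0,0,0,0,0,0,0,0,0,0,0,0,0,0,0,0,0,0,0,0,0,0,0,0,0,0,0,0],
  "hand": 1.5,
  "grip_force": 40
}}

```text
clock: 19.05
tool_pos: [0.5534, 0.3057, 0.1677]
eef_rot: [0.162, 0.987, -0.001, -0.0]
contact_force: [-1.7, -3.3, 2.9]
opening: 0.341
```

Emit:
{"api": "carry_out", "payload": {
  "motion": [0,0,-1,0,0,0,0,0,-2,0,0,0,0,0,-3,0,0,0,0,0,-3,0,0,0,0,0,-3,0,0,0,0,0,-2,0,0,0,0,0,-1,0,0,0,0,0,0,0,0,0]
}}

```text
clock: 20.05
tool_pos: [0.5536, 0.3065, 0.3179]
eef_rot: [0.162, 0.987, 0.0, 0.0]
contact_force: [0.2, 0.8, -4.9]
opening: 0.337
```

```bash
python3 weigh.py
```

```text
[0.55327265 0.30624324 0.31664772] 0.33431037799266866 [ 0.41 -0.21 -5.13] [0.33 0.54 0.4 ] [ 1.0000e-03 -5.6819e+01 -2.3600e+00 -1.7402e+01 -4.1000e-02  5.9000e-02
  3.0000e-03]
```

Emit:
{"api": "carry_out", "payload": {
  "motion": [-0.26,-1,0,0,0,0,-0.51,-2,0,0,0,0,-0.77,-3,0,0,0,0,-0.9,-3.5,0,0,0,0,-1.02,-4,0,0,0,0,-1.02,-4,0,0,0,0,-1.02,-4,0,0,0,0,-1.02,-4,0,0,0,0]
}}

```text
clock: 21.35
tool_pos: [0.533, 0.0407, 0.318]
eef_rot: [0.163, 0.987, -0.001, 0.0]
contact_force: [0.3, 0.3, -4.3]
opening: 0.336
```

Emit:
{"api": "carry_out", "payload": {
  "motion": [-1.02,-4,0,0,0,0,-1.02,-4,0,0,0,0,-1.02,-4,0,0,0,0,-1.02,-4,0,0,0,0,-0.9,-3.5,0,0,0,0,-0.77,-3,0,0,0,0,-0.51,-2,0,0,0,0,-0.26,-1,0,0,0,0]
}}

```text
clock: 22.35
tool_pos: [0.5131, -0.22, 0.3177]
eef_rot: [0.163, 0.987, -0.0, -0.0]
contact_force: [0.1, -0.2, -4.7]
opening: 0.337
```

Emit:
{"api": "carry_out", "payload": {
  "motion": [0,0,0,0,0,0,0,0,0,0,0,0,0,0,0,0,0,0,0,0,0,0,0,0,0,0,0,0,0,0,0,0,0,0,0,0]
}}

```text
clock: 23.1
tool_pos: [0.514, -0.2183, 0.3177]
eef_rot: [0.162, 0.987, 0.0, 0.0]
contact_force: [-0.0, -0.3, -5.6]
opening: 0.335
```

```bash
python3 weigh.py; python3 - <<'E'
from h import *
print(monitor.get_state()["qd"])
for n in("top","side"):
    p=snapshot(n)
    for t in("mould_blue","mould_orange","wheel"):
        for m in finder.masks_of(p,t)[:1]:
            c=cloud(p,m["pixels"]); print(n,t,round(m["p"],2),np.percentile(c,[2,50,98],axis=0).round(3).tolist())
    if n=="side": a=p["frame"]
    else: b=p["frame"]
f=lambda x:cv2.resize(x[110:330,120:480,::-1],None,fx=1.35,fy=1.35,interpolation=cv2.INTER_CUBIC)
cv2.imwrite("pics/end.png",np.vstack([f(b),f(a)]))
E
```

```text
[ 0.51399766 -0.21843267  0.31767252] 0.337900712443019 [ 0.11 -0.48 -5.15] [0.29 0.39 0.73] [-3.7000e-02 -4.9369e+01 -2.5580e+00 -1.5496e+01  7.0000e-03  7.8000e-02
  0.0000e+00]
[-6.55561550e-05 -6.01059448e-04 -2.59503361e-06  2.32214307e-03
  6.83468690e-04 -1.50999732e-03 -2.90267079e-04]
top mould_blue 0.7 [[0.475, -0.228, 0.186], [0.486, -0.202, 0.245], [0.541, -0.182, 0.276]]
top mould_orange 0.7 [[0.501, 0.073, 0.063], [0.533, 0.106, 0.1], [0.569, 0.143, 0.139]]
top wheel 0.92 [[0.43, -0.277, 0.055], [0.478, -0.189, 0.06], [0.594, -0.134, 0.066]]
side mould_blue 0.95 [[0.474, -0.258, 0.062], [0.499, -0.247, 0.223], [0.546, -0.157, 0.254]]
side mould_orange 0.62 [[0.497, 0.071, 0.026], [0.528, 0.088, 0.089], [0.567, 0.128, 0.137]]
side wheel 0.78 [[0.432, -0.303, 0.046], [0.508, -0.23, 0.059], [0.595, -0.142, 0.062]]
```

View pics/end.png

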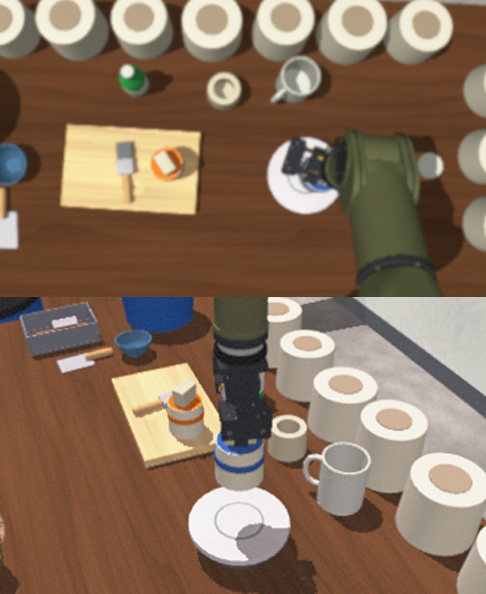

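The blue mould is held upright over the wheel (lower view, about (240, 465)). The orange one stands alone on the board at about (185, 415), with the brush and the rest undisturbed. I'm handing in.

```bash
python3 -c "
from h import *
print(workorder.finish_job())"
```

```text
the job is handed in; nothing more can be done
None
```

The job is handed in with the blue-banded mould, the heavier one, held over the middle of the banding wheel. The hand-in reports no verdict.

- **Weighing:** I lifted each mould about 4 cm, blue first, and set each back on the board and let go. Blue read about 4.5–5.1 N and orange about 2.9 N, a difference of about 0.17 kg. The force readings scatter by about 0.5 N.
- **Final hold:** The tool is upright and still at (0.514, −0.218), within a few mm of the measured wheel centre (about 0.514, −0.219). Working from the tool height, the underside is about 110 mm above the wheel's face. The grip still measures 30 mm at 40 N.
- **The rest:** In the last pictures orange stands upright and alone on the board. The brush and the other bystanders I could see look unmoved; the glaze jar was partly hidden by the arm. The run took about 24 s of the 72 s allowed.
- **Disagreements:** The camera views put blue's position on the board up to 5 mm apart, well within what the grip allows. The networks also gave a few weak false matches, such as the jar reported as orange and the jug as the board, which I ignored.

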